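# Hang the screwdriver on the balanced support arm

## Task

Lift the cordless screwdriver out of its dock (its hook has a yellow grip block) and push the hook's mouth down onto the balanced support arm's pin - the arm gives way as far as its stop - until the pin is fully home and the red safety latch has flipped shut behind it. Still holding it, prove the catch: pull it back up until the arm is at its upper stop and tug steadily (10 to 15 N) against the closed latch; then lower it and let it hang freely from the pin. Keep every push and pull on the arm below 20 N, and leave the other things on the bench where they are.

Things in the scene. Friction and masses are not known exactly. Their poses are not given: they have to be found in the camera images.
- screwdriver: Cordless in-line screwdriver standing upright in its dock: green and black barrel, 44 mm across, with a steel latch hook on top; 246 mm tall in all, 0.35 to 0.65 kg. Origin: centre of its flat black nose (underside); z up the barrel. The barrel's flat top is at z 135 mm. The hook lies in the y-z plane: 10 mm round bar, back at y = +15 mm, bow on top, nose coming down at y = -15 to -17 mm.
- hook_grip (a point): Centre of the yellow grip block on the hook's bow, on the axis, 231 mm above the screwdriver's nose; axes as the screwdriver's. The block is 12 mm (x) by 24 mm (y) and runs from 208 to 246 mm above the nose; take it from above. The hook's bow, 40 mm wide in y, tops out at 210 mm.
- hook_gap (a point): Centre of the free gap under the hook's mouth, on the axis, 148 mm above the screwdriver's nose; axes as the screwdriver's. The gap is 26 mm high, between the barrel's top (135 mm) and the end of the hook's nose (161 mm), open to -y and to both x sides. The pin comes in here sideways from -y; then the hook is lowered, so that the pin goes up through the mouth (20 mm wide) to hook_seat.
- hook_seat (a point): Point in the hook, on the axis, 194 mm above the screwdriver's nose, where the pin's centre lies when the pin is fully home against the bow; axes as the screwdriver's.
- latch (a joint): Red sprung latch across the mouth, rad: 0 shut, 1.5 folded up inside. Hinged on the hook's back 170 mm above the nose, 18 mm long. A pin coming up the mouth folds it inwards (takes 6 to 12 N, more than the tool's weight); once the pin's centre is 2 to 6 mm short of hook_seat it flips shut behind it. It does not open outwards: a pin pulled back rests on it, centred 16 mm below hook_seat.
- support_arm: Blue balanced arm on a sleeve that slides only straight up and down a 28 mm column 190 mm away (along its +x; top 310 mm above the bench). Origin: middle of its steel hanging pin. It stays at whatever height it is left, with or without the tool, but gives way to a push of about 7 N down or 1 N up, until its sleeve meets a stop collar: 5 to 23 mm below and 7 to 25 mm above its start.
- pin_mid (a point): Middle of the hanging pin (moves with the arm), 225 to 260 mm above the bench at the start. The pin is 12 mm in diameter, along this point's x, bare for 25 mm to either side between two collars of 24 mm diameter; the blue boom (20 mm diameter) follows on the +x side. The hook must sit square on the pin: the screwdriver's x along the pin's x, either way round.
- dock: Charging dock, 100 by 110 mm, with an upright grey cup (inner radius 25 mm, rim 55 mm above the bench, floor 16 mm above the bench) in which the screwdriver stands. Origin on the bench under the cup's centre.
- tin_cup: Bystander: tin mug, 70 mm wide, 75 mm tall.
- screw_tin: Bystander: round tin of screws, red label, 64 mm wide, 45 mm tall.
- mallet: Bystander: wooden mallet, 64 mm thick head, 0.28 m long, lying.
- hammer: Bystander: hammer, lying.
- snips: Bystander: tin snips with red handles, 0.25 m long, 18 mm high, lying.
- funnel: Bystander: tin funnel, wide end down, 110 mm wide, 95 mm tall.
- tin_dish: Bystander: shallow tin dish, 100 mm wide, 30 mm tall.
There are look-alikes about, which are no part of the job. What is shaped like the screwdriver but purple, turquoise or white is not meant.

How it is judged:
By the outcome, as a careful person would: the job done as asked, in the order asked, and still so for the second after the job is handed in, with the robot touching nothing.
It also fails if it takes over 72 s, if anything falls off the work surface, if the arm or the gripper's body presses on something with over 40 N, if the wrist force passes 120 N, or if a joint passes its speed limit or range.

## Robot

A 7-joint arm with a two-finger parallel gripper is mounted at the origin on the work surface. World frame = base frame: x ahead of the robot, y to its left, z up, the work surface at z = 0. Lengths are in m, angles in rad, forces in N, time in s.
With the tool pointing down it reaches from about 0.425 to 0.875 m from the base axis. Payload 8.4 kg.
Tool frame: the origin (TCP) lies at the very end of the fingers, on their centre line; the grasp point (between the pads) lies 19 mm behind it; z points along the fingers, y is the direction in which the jaws open and shut (so a half turn about z gives the same grasp; the last joint's range is limited). The gripper opens to 85 mm and grips with 20 to 120 N. Pads are 22 mm wide; open, the fingers measure 114 mm over their backs; the gripper's body (76 mm by 85 mm) begins 54 mm behind the grasp point. The pads swing forward as they close: fully open they stand 13 mm farther back than shut.
Start: joints at [-1.365, 0.333, 0.04, 1.465, -0.013, 1.343, -0.059], TCP at [0.195, 0.62, 0.231] pointing down, gripper open.
Joint ranges: [-2.58, 2.58], [-0.38, 2.09], [-1.3, 1.39], [0.25, 2.4], [-1.5, 4.64], [0.08, 2.09], [-2.65, 2.65]. Speed limits (rad/s): [2.22, 2.22, 2.79, 2.79, 3.14, 3.14, 3.14].

## Interface

Orientations are given as a unit quaternion [x, y, z, w].
In Python, from bench import arm gives the robot as it stands.
- The arm moves only by the tool servo_tool, never from a script. Its arguments are lists of equal length, an entry for each row: "angular": the turn, a rotation vector about the tool's x, y, z in degrees, a list of three; "slide": the shift along the tool's x, y, z in m, a list of three; "hand": the closure in counts, from 0 (fully open) to 255 (shut). A call has exactly 8 rows; each row shifts and turns the commanded pose from where the row before left it, along the tool's axes as they then stand; what a row does not reach is not made up. A row lasts 1/10 s, in which the tool goes at most 50 mm and 8.59 degrees, less where a joint would pass 70% of its speed; a pose out of reach is approached as far as the arm can. A call with a gripper value outside its range is refused whole. The fingers move at their own pace and stop on an object; "force" is the grip in N (left out, the last holds). Time passes only in rows, so rows that do not move let the fingers close, or fill a call up. It gives the time, the measured TCP pose, the force and the opening at its end, in the units of the state.
- arm.read_state(): the state, without advancing time (a new reading comes with each control period).
- arm.get_image(name): name is "scene" or "top" or "wrist"; returns a dict with "color" (384x512x3 uint8, red, green, blue), "z_map" (384x512 float32, m along the optical axis (not along the pixel's ray), 0 where there is no reading), "vfov" (degrees; the focal length in pixels is half the picture's height over the tangent of half this angle, whatever the lens; pixels are square), "cx", "cy" (the principal point, pixels), "origin" and "attitude" of the camera in the world. Camera axes: x right, y up, looking along -z (the intrinsics and any distortion apply to the point x, -y, -z); pixel columns grow to the right and rows downward; lengths in m; the calibration is good to about 2 mm. A picture is of the moment at which its call begins.
- arm.finish_job(): hands the job in, once; it reports no verdict.
Trained networks look in the newest picture that a camera, given by its name, has taken for a name from the list of things; names that differ only in an ending like _2 or _b are one class to them, and where a whole thing is asked for, a point or a joint stands for the part that bears it (a point fixed in the world has none). Each returns a list of dicts, best first, with "score" (0 to 1); they miss things now and then, are a little off and sometimes report something else, mostly with a low value. They report only what shows in the picture. A call takes as long as a camera call. They do not tell look-alikes from the thing itself.
- arm.trace(camera, label): "mask" (384x512 bool, what is visible of it) and "bbox" ([left, top, width, height] in pixels, round what is visible of it).
The state is a dict: "clock": time; "qpos": joint angles; "qd": joint speeds; "joint_torque": joint torques, N m; "position": TCP position; "ee_rot": TCP orientation; "ft_force": force on the tool from outside, world axes, zero at the start; "torque": the same for the moment, N m; "opening": opening from 0.0 (shut) to 1.0 (fully open).
Only numpy, scipy, OpenCV 4.12 (cv2) and the standard library are available. Lean on these libraries where they do the work, as an engineer would, in place of code of your own. Each camera call takes 0.05 s, during which the arm holds its last target. There are 200 camera calls.

## Working session

There is one attempt and no reset: what is moved stays moved. The work goes in short steps, Python scripts to look and compute and a tool call to move; the robot and the scene stay as the last step left them, time stands still between calls to the robot, and variables do not carry over. Pictures are saved under pics/ and viewed, on a budget of 10 in all, crops included, one or two more only if the job needs it, and the job is handed in when it is done.

Besides the shell and the picture viewer there is one more tool, called after "Request:" by a JSON object that holds its "method" and its "body". servo_tool: Moves the arm, as the interface text tells. Its arguments: {"type":"object","properties":{"angular":{"type":"array"},"slide":{"type":"array"},"hand":{"type":"array"},"force":{"type":"number"}},"required":["angular","slide","hand"]}

```bash
mkdir -p pics; cat > h.py <<'E'
import numpy as np, cv2
from scipy.spatial.transform import Rotation as R
from bench import arm
def rot(a):
    a=np.asarray(a,float); return a if a.shape==(3,3) else R.from_quat(a).as_matrix()
def cloud(im):
    z=im["z_map"];h,w=z.shape;f=h/2/np.tan(np.radians(im["vfov"])/2)
    v,u=np.mgrid[:h,:w]
    p=np.stack([(u-im["cx"])/f*z,-(v-im["cy"])/f*z,-z],-1)
    P=p@rot(im["attitude"]).T+np.array(im["origin"]);P[z==0]=np.nan
    return P
def save(im,n,crop=None,s=1):
    c=im["color"][...,::-1]
    if crop: l,t,w,h=crop;c=c[t:t+h,l:l+w]
    cv2.imwrite(f"pics/{n}.png",cv2.resize(c,None,fx=s,fy=s,interpolation=cv2.INTER_CUBIC))
E
python3 - <<'E'
from h import *
a=arm.get_image("scene");b=arm.get_image("top")
print({k:v for k,v in a.items() if k not in("color","z_map")},{k:v for k,v in b.items() if k not in("color","z_map")})
save(a,"s1",s=1.5);save(b,"t1",s=1.5)
for cam,im in(("scene",a),("top",b)):
    P=cloud(im)
    for l in("screwdriver","hook_grip","support_arm","pin_mid","dock","tin_cup","screw_tin","mallet","hammer","snips","funnel","tin_dish"):
        for d in arm.trace(cam,l)[:4]:
            q=P[d["mask"]];q=q[~np.isnan(q[:,0])]
            if len(q): print(cam,l,round(d["score"],2),d["bbox"],np.nanmedian(q,0).round(3),np.percentile(q,2,0).round(3),np.percentile(q,98,0).round(3))
print(arm.read_state())
E
```

```text
{'vfov': 47.84870914703391, 'cx': 262.83225602572816, 'cy': 189.72454217073897, 'origin': array([1.74639291, 0.21490187, 1.05637965]), 'attitude': array([0.28264079, 0.3436075 , 0.6933866 , 0.56680075])} {'vfov': 52.5186260035031, 'cx': 260.7140961350728, 'cy': 194.34663875491788, 'origin': array([ 0.34218087, -0.01679931,  1.36376815]), 'attitude': array([-0.0641007 ,  0.06061198,  0.71338073, -0.69520157])}
scene screwdriver 0.88 [333.2, 167.0, 12.7, 58.4] [0.584 0.239 0.185] [ 0.282  0.218 -0.004] [0.701 0.266 0.262]
scene screwdriver 0.88 [317.0, 156.3, 18.3, 54.0] [0.469 0.192 0.118] [0.278 0.172 0.001] [0.481 0.211 0.245]
scene screwdriver 0.75 [361.7, 197.7, 22.5, 64.2] [0.68  0.355 0.12 ] [0.658 0.336 0.005] [0.691 0.376 0.245]
scene screwdriver 0.75 [360.8, 188.9, 25.0, 27.2] [0.437 0.359 0.024] [ 0.346  0.325 -0.002] [0.634 0.421 0.16 ]
scene hook_grip 0.89 [317.2, 153.8, 14.8, 59.7] [0.47  0.191 0.115] [0.446 0.171 0.005] [0.481 0.209 0.244]
scene hook_grip 0.74 [323.9, 198.4, 18.3, 64.3] [0.71  0.239 0.116] [0.596 0.219 0.003] [0.724 0.258 0.244]
scene hook_grip 0.72 [358
[... 3663 characters left out ...]
1 -0.326  0.033]
{'clock': 1.3, 'qpos': array([-1.36519006,  0.3332221 ,  0.03987915,  1.46541704, -0.01337757,
        1.34327277, -0.05850231]), 'qd': array([ 0.00160081, -0.00098732,  0.00039267, -0.0003255 ,  0.00098117,
       -0.00010807,  0.00127866]), 'joint_torque': array([-2.95445907e-04, -6.58326316e+01,  1.36274390e+00, -4.05811322e+01,
        1.65942177e-02,  3.24405803e-03,  1.38566031e-05]), 'position': array([0.19506974, 0.62001089, 0.23128496]), 'ee_rot': array([ 1.51817985e-01,  9.88408468e-01, -2.71703901e-05,  1.63101376e-06]), 'ft_force': array([0.46282916, 0.8567304 , 0.11899406]), 'torque': array([-0.01044216, -0.00258966, -0.02144781]), 'opening': 1.0034228729718853}
```

View images.

View pics/s1.png

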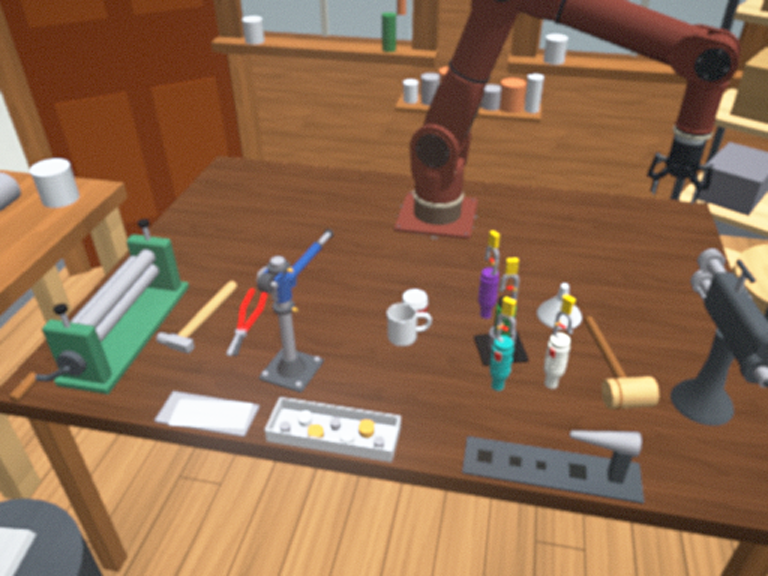

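View pics/t1.png

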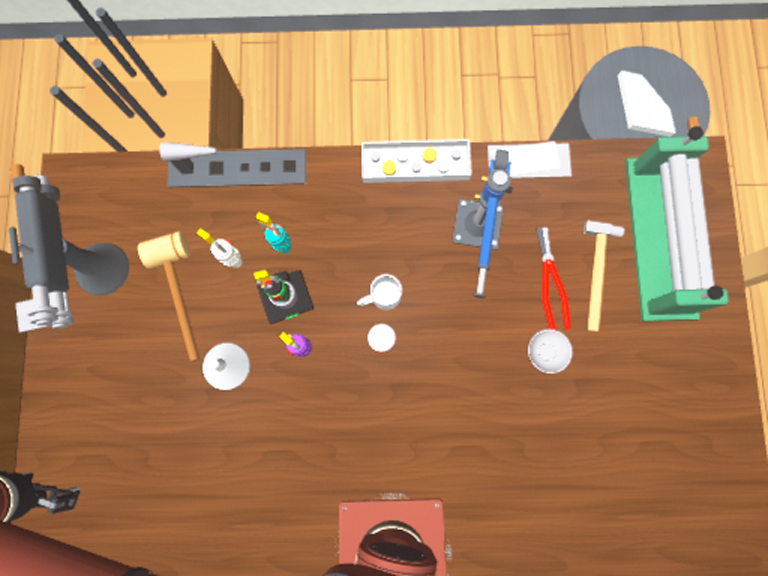

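The scene view shows four screwdriver shapes, given here in top-view pixels: purple (297,345), turquoise (277,235), white (222,250), and green/black standing in the black dock (278,290). The docked one with the green and black barrel fits the description. The support arm is at (490,225), with its pin end at (480,290). I'll check the choice with an enlarged crop and measure the block and pin.

```bash
python3 - <<'E'
from h import *
a=arm.get_image("scene");b=arm.get_image("top")
ca=cv2.resize(a["color"][140:280,290:410],None,fx=4,fy=4,interpolation=cv2.INTER_CUBIC)[:,:,::-1]
cb=cv2.resize(b["color"][170:220,160:220],None,fx=5,fy=5,interpolation=cv2.INTER_CUBIC)[:,:,::-1]
cc=cv2.resize(b["color"][110:210,300:350],None,fx=3.0,fy=3.0,interpolation=cv2.INTER_CUBIC)[:,:,::-1]
o=np.zeros((560,800,3),np.uint8);o[:560,:480]=ca;o[:250,480:780]=cb;o[255:555,480:630]=cc
cv2.imwrite("pics/c1.png",o)
for n,im in(("scene",a),("top",b)):
    P=cloud(im);hsv=cv2.cvtColor(im["color"],cv2.COLOR_RGB2HSV)
    y=(hsv[...,0]>20)&(hsv[...,0]<35)&(hsv[...,1]>180)&(hsv[...,2]>100)
    m=y&(np.hypot(P[...,0]-.585,P[...,1]-.235)<.05)&(P[...,2]>.2)
    q=P[m];print(n,"block",len(q),q.mean(0).round(4),q.min(0).round(4),q.max(0).round(4))
    t=q[q[:,2]>q[:,2].max()-.006];print(" top",len(t),t.mean(0).round(4));
    if len(t)>4:
        (c,s,ang)=cv2.minAreaRect((t[:,:2]*1000).astype(np.float32));print(c,s,ang)
    v,u=np.where(m);print(u.min(),u.max(),v.min(),v.max())
    m=(P[...,2]>.19)&(P[...,2]<.285)&(P[...,1]<-.16)&(P[...,1]>-.25)&(P[...,0]>.48)&(P[...,0]<.72)
    q=P[m];
    for x in np.arange(.5,.72,.01):
        s=q[abs(q[:,0]-x)<.005]
        if len(s):print(round(x,3),len(s),s.mean(0).round(4)[1:],"y",s[:,1].min().round(4),s[:,1].max().round(4),"z",s[:,2].min().round(3),s[:,2].max().round(4))
E
```

```text
scene block 73 [0.584  0.2375 0.2499] [0.5732 0.225  0.2312] [0.5918 0.2495 0.2641]
 top 23 [0.5815 0.2382 0.2614]
(579.9525146484375, 237.8657989501953) (20.408864974975586, 13.754889488220215) 85.75919342041016
337 344 172 181
0.53 21 [-0.1834  0.2466] y -0.1941 -0.175 z 0.233 0.2573
0.54 8 [-0.185   0.2467] y -0.1929 -0.1814 z 0.241 0.2516
0.55 8 [-0.1854  0.2472] y -0.1907 -0.1814 z 0.242 0.2505
0.56 6 [-0.1883  0.2465] y -0.1924 -0.1868 z 0.24 0.2501
0.57 8 [-0.1902  0.2485] y -0.1963 -0.1853 z 0.245 0.2518
0.58 6 [-0.1938  0.247 ] y -0.2064 -0.1867 z 0.236 0.2521
0.59 16 [-0.191   0.2493] y -0.2021 -0.1837 z 0.237 0.2551
0.6 12 [-0.1939  0.2491] y -0.2023 -0.1888 z 0.24 0.2547
0.61 12 [-0.1966  0.25  ] y -0.2044 -0.1892 z 0.236 0.2546
0.62 13 [-0.1977  0.2503] y -0.2087 -0.1902 z 0.245 0.2537
0.63 16 [-0.1992  0.2479] y -0.2098 -0.1932 z 0.24 0.2538
0.64 10 [-0.2028  0.2501] y -0.2121 -0.1961 z 0.239 0.2549
0.65 15 [-0.2047  0.25  ] y -0.2152 -0.1974 z 0.24 0.2559
0.66 12 [-0.2045  0.2496] y -0.2121 -0.2007 z 0.241 0.2543
0.67 12 [-0.2072  0.251 ] y -0.2173 -0.2017 z 0.243 0.25
[... 875 characters left out ...]
20 [-0.1954  0.2504] y -0.2042 -0.1868 z 0.238 0.2574
0.61 25 [-0.1986  0.2507] y -0.2081 -0.1899 z 0.244 0.2555
0.62 23 [-0.1992  0.2499] y -0.2082 -0.1908 z 0.242 0.2562
0.63 24 [-0.2023  0.2517] y -0.2115 -0.1936 z 0.246 0.2559
0.64 22 [-0.2037  0.2512] y -0.2121 -0.1949 z 0.243 0.256
0.65 23 [-0.2058  0.2512] y -0.2161 -0.1975 z 0.245 0.2566
0.66 20 [-0.207   0.2514] y -0.2162 -0.1987 z 0.244 0.2566
0.67 22 [-0.2098  0.251 ] y -0.2208 -0.1995 z 0.243 0.2566
0.68 23 [-0.2111  0.251 ] y -0.2203 -0.2025 z 0.244 0.2549
0.69 23 [-0.2135  0.2507] y -0.2245 -0.2026 z 0.246 0.2566
0.7 21 [-0.2157  0.2508] y -0.2246 -0.2066 z 0.246 0.2568
0.71 24 [-0.2171  0.2514] y -0.2288 -0.2075 z 0.243 0.2559
```

View pics/c1.png

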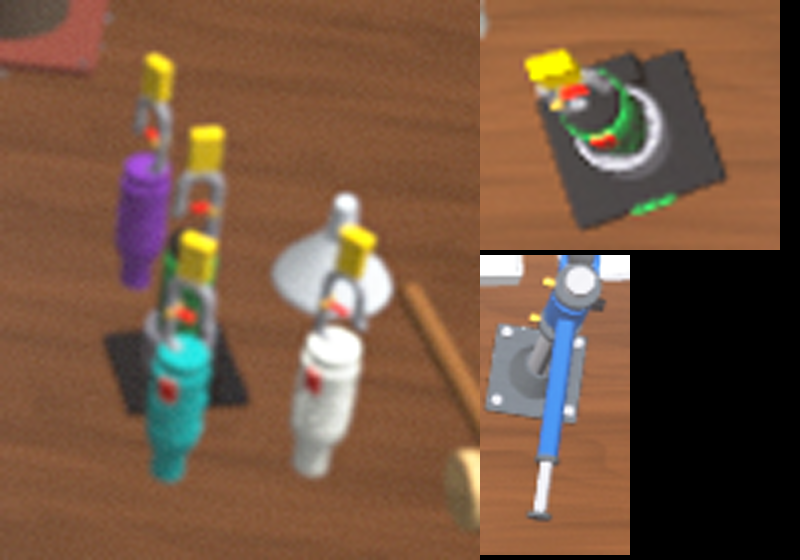

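The docked green/black one, with its yellow block at top-view pixel (174,183), is the target; the other three are purple, turquoise and white. The block's 24 mm side lies at a heading of about 107°, and its top centre is near (0.580, 0.2385, 0.262). The pin's middle is near (0.556, -0.188, 0.246), with its axis at about -10.5°. I'll move to hover above the block.

Request:
{"method": "servo_tool", "body": {"angular": [[0,0,0],[0,0,0],[0,0,0],[0,0,0],[0,0,0],[0,0,0],[0,0,0],[0,0,0]], "slide": [[-0.04,-0.0207,-0.011],[-0.04,-0.0207,-0.011],[-0.04,-0.0207,-0.011],[-0.04,-0.0207,-0.011],[-0.04,-0.0207,-0.011],[-0.04,-0.0207,-0.011],[-0.04,-0.0207,-0.011],[-0.04,-0.0207,-0.011]], "hand": [0,0,0,0,0,0,0,0]}}

```text
clock: 2.2
position: [0.4517, 0.3645, 0.3201]
ee_rot: [0.152, 0.988, 0.0, 0.0]
ft_force: [1.1, 1.0, 0.3]
opening: 1.004
```

Request:
{"method": "servo_tool", "body": {"angular": [[0,0,0],[0,0,0],[0,0,8],[0,0,8],[0,0,8],[0,0,8],[0,0,8],[0,0,8]], "slide": [[-0.04,-0.0207,-0.011],[-0.04,-0.0207,-0.011],[0,0,-0.015],[0,0,-0.015],[0,0,0],[0,0,0],[0,0,0],[0,0,0]], "hand": [90,90,90,90,90,90,90,90]}}

```text
clock: 3.0
position: [0.5145, 0.3025, 0.3714]
ee_rot: [0.543, 0.84, 0.0, 0.0]
ft_force: [-0.0, 0.4, 0.5]
opening: 0.647
```

```bash
cat >> h.py <<'E'
def st():
    s=arm.read_state();Rm=rot(s["ee_rot"])
    print(round(s["clock"],2),s["position"].round(4),"jaw yaw",np.degrees(np.arctan2(Rm[1,1],Rm[0,1])).round(2),"zaxis",Rm[:,2].round(4),"F",s["ft_force"].round(2),"T",s["torque"].round(2),"open",round(s["opening"],3),"q",s["qpos"].round(2))
    return s,Rm
def totool(Rm,d): return (Rm.T@np.asarray(d)).round(4)
E
python3 - <<'E'
from h import *
st()
w=arm.get_image("wrist");print(w["origin"],rot(w["attitude"]).round(2),w["vfov"])
save(w,"w1",s=1.5)
E
```

```text
3.0 [0.5145 0.3025 0.3714] jaw yaw 24.21 zaxis [ 1.e-04  1.e-04 -1.e+00] F [-0.    0.37  0.46] T [0.05 0.02 0.03] open 0.647 q [-0.94  0.19  0.4   1.38 -0.07  1.59 -0.12]
[0.48414895 0.37269868 0.51420355] [[ 0.91 -0.39 -0.12]
 [ 0.41  0.87  0.27]
 [ 0.   -0.3   0.95]] 58.67756031185884
```

View pics/w1.png

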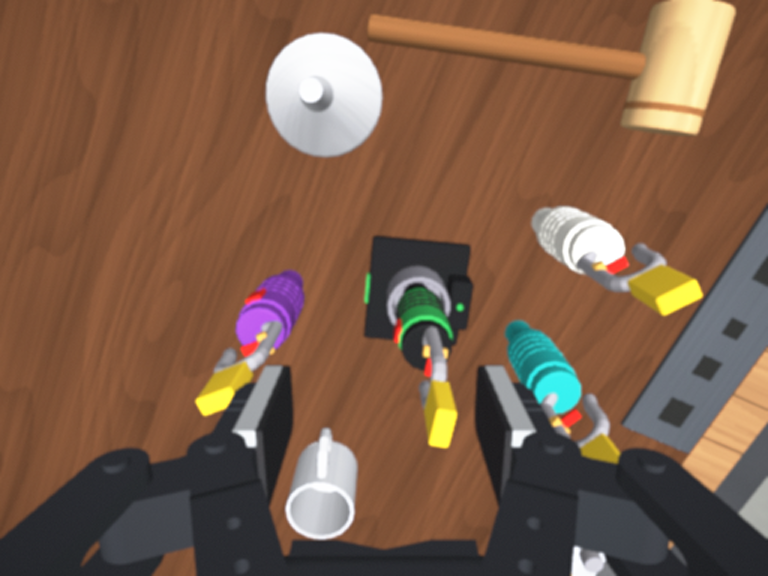

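The wrist view shows the docked green screwdriver: barrel top at (425,345), block at (440,415). The latch hinge (yellow dot, 437,352) is on the far side (+y world) and the red latch runs towards -y. I'll check that and the block pose using depth.

```bash
python3 - <<'E'
from h import *
s,Rm=st()
w=arm.get_image("wrist");P=cloud(w);hsv=cv2.cvtColor(w["color"],cv2.COLOR_RGB2HSV)
y=(hsv[...,0]>20)&(hsv[...,0]<35)&(hsv[...,1]>180)&(hsv[...,2]>100)
near=np.hypot(P[...,0]-.58,P[...,1]-.238)<.04
t=P[y&near&(P[...,2]>.255)]
print("top",len(t),t.mean(0).round(4),cv2.minAreaRect((t[:,:2]*1000).astype(np.float32)))
c=cv2.minAreaRect((t[:,:2]*1000).astype(np.float32));cxy=np.array(c[0])/1000
a=np.radians(16.7);ex=np.array([np.cos(a),np.sin(a)]);ey=np.array([-ex[1],ex[0]])
for lo,hi in((.14,.153),(.155,.175),(.177,.183),(.184,.195),(.195,.205),(.205,.215),(.215,.225)):
    q=P[near&(P[...,2]>lo)&(P[...,2]<hi)];d=q[:,:2]-cxy
    if len(q):print(lo,len(q),"x",np.percentile(d@ex,[5,50,95]).round(4),"y",np.percentile(d@ey,[5,25,50,75,95]).round(4))
r=P[near&((hsv[...,0]<6)|(hsv[...,0]>174))&(hsv[...,1]>150)&(P[...,2]>.16)]
d=r[:,:2]-cxy;print("red",len(r),r.mean(0),(d@ex).mean(),(d@ey).mean())
E
```

```text
3.05 [0.5145 0.3025 0.3714] jaw yaw 23.71 zaxis [ 0.e+00  1.e-04 -1.e+00] F [ 0.44  0.96 -0.33] T [-0.01  0.    0.02] open 0.646 q [-0.94  0.19  0.4   1.38 -0.07  1.59 -0.13]
top 236 [0.5788 0.2413 0.2607] ((580.5203857421875, 239.90589904785156), (12.310553550720215, 24.213550567626953), 13.487537384033203)
0.14 578 x [-0.0176 -0.0067  0.0165] y [-0.0152 -0.0053  0.0043  0.0125  0.0179]
0.155 67 x [-0.004  -0.001   0.0041] y [0.0093 0.0168 0.018  0.0188 0.019 ]
0.177 25 x [-0.0052 -0.0017  0.0034] y [-0.0133  0.015   0.0175  0.0188  0.0191]
0.184 154 x [-0.0066 -0.0026  0.0077] y [-0.0136 -0.0029  0.0108  0.016   0.019 ]
0.195 66 x [-0.0055 -0.0024  0.0036] y [-0.0149 -0.0116  0.0163  0.0185  0.0193]
0.205 82 x [-0.0054 -0.0015  0.0044] y [-0.0142  0.0144  0.0169  0.0178  0.0189]
0.215 110 x [-0.0051 -0.0006  0.0042] y [-0.0063  0.0104  0.0123  0.0141  0.0162]
red 39 [0.57811424 0.23999017 0.18850118] -0.0022804493434162684 0.0007721462394182872
```

Request:
{"method": "servo_tool", "body": {"angular": [[0,0,4.5],[0,0,4.5],[0,0,0],[0,0,0],[0,0,0],[0,0,0],[0,0,0],[0,0,0]], "slide": [[0,0,0],[0,0,0],[-0.0259,0.0159,0.0233],[-0.0259,0.0159,0.0233],[-0.0259,0.0159,0.0233],[0,0,0],[0,0,0],[0,0,0]], "hand": [110,110,110,110,110,110,110,110]}}

```text
clock: 3.9
position: [0.581, 0.2416, 0.3023]
ee_rot: [0.604, 0.797, 0.001, -0.0]
ft_force: [-0.3, 0.3, 0.1]
opening: 0.569
```

```bash
python3 - <<'E'
from h import *
s,Rm=st()
w=arm.get_image("wrist");P=cloud(w);hsv=cv2.cvtColor(w["color"],cv2.COLOR_RGB2HSV)
y=(hsv[...,0]>20)&(hsv[...,0]<35)&(hsv[...,1]>180)&(hsv[...,2]>100)
near=np.hypot(P[...,0]-.58,P[...,1]-.238)<.04
t=P[y&near&(P[...,2]>.255)]
c=cv2.minAreaRect((t[:,:2]*1000).astype(np.float32))
print("top",len(t),t.mean(0).round(4),c)
print("to go",totool(Rm,[c[0][0]/1000-s["position"][0],c[0][1]/1000-s["position"][1],.229-s["position"][2]]))
E
```

```text
3.9 [0.581  0.2416 0.3023] jaw yaw 15.73 zaxis [ 7.0e-04  1.1e-03 -1.0e+00] F [-0.3   0.35  0.06] T [0.04 0.01 0.03] open 0.569 q [-0.83  0.28  0.46  1.43 -0.12  1.46 -0.09]
top 348 [0.5801 0.2416 0.2613] ((580.7146606445312, 239.66156005859375), (11.72749137878418, 24.040393829345703), 15.22543716430664)
to go [-0.0019 -0.0009  0.0733]
```

Request:
{"method": "servo_tool", "body": {"angular": [[0,0,0.5],[0,0,0],[0,0,0],[0,0,0],[0,0,0],[0,0,0],[0,0,0],[0,0,0]], "slide": [[-0.002,-0.001,0.025],[0,0,0.025],[0,0,0.015],[0,0,0.008],[0,0,0],[0,0,0],[0,0,0],[0,0,0]], "hand": [110,110,110,110,110,255,255,255], "force": 80}}

```text
clock: 4.75
position: [0.5813, 0.2383, 0.2296]
ee_rot: [0.609, 0.794, 0.001, 0.0]
ft_force: [-1.0, -0.5, 4.2]
opening: 0.129
```

Request:
{"method": "servo_tool", "body": {"angular": [[0,0,0],[0,0,0],[0,0,0],[0,0,0],[0,0,0],[0,0,0],[0,0,0],[0,0,0]], "slide": [[0,0,0],[0,0,0],[0,0,0],[0,0,0],[0,0,-0.005],[0,0,-0.01],[0,0,-0.02],[0,0,-0.03]], "hand": [255,255,255,255,255,255,255,255], "force": 80}}

```text
clock: 5.55
position: [0.5799, 0.2379, 0.2928]
ee_rot: [0.609, 0.794, -0.002, -0.001]
ft_force: [0.9, -0.7, -4.3]
opening: 0.126
```

```bash
python3 - <<'E'
from h import *
st()
E
```

```text
5.55 [0.5799 0.2379 0.2928] jaw yaw 15.03 zaxis [-0.0031 -0.0019 -1.    ] F [ 0.87 -0.7  -4.34] T [ 0.07 -0.    0.  ] open 0.126 q [-0.83  0.28  0.46  1.45 -0.12  1.45 -0.1 ]
```

Request:
{"method": "servo_tool", "body": {"angular": [[0,0,0],[0,0,6.4],[0,0,6.4],[0,0,6.4],[0,0,6.3],[0,0,0],[0,0,0],[0,0,0]], "slide": [[0,0,-0.03],[0,0,-0.025],[0,0,-0.012],[0,0,0],[0,0,0],[-0.02,0.003,0],[-0.035,0.0055,0],[-0.04,0.0065,0]], "hand": [255,255,255,255,255,255,255,255]}}

```text
clock: 6.35
position: [0.5779, 0.1415, 0.3603]
ee_rot: [0.767, 0.641, -0.0, -0.0]
ft_force: [0.6, 0.4, -3.3]
opening: 0.127
```

Request:
{"method": "servo_tool", "body": {"angular": [[0,0,0],[0,0,0],[0,0,0],[0,0,0],[0,0,0],[0,0,0],[0,0,0],[0,0,0]], "slide": [[-0.04,0.0065,0],[-0.04,0.0065,0],[-0.04,0.0065,0],[-0.04,0.0065,0],[-0.04,0.0065,0],[-0.03,0.0045,0],[-0.0177,0.0023,0],[0,0,0]], "hand": [255,255,255,255,255,255,255,255]}}

```text
clock: 7.15
position: [0.5707, -0.1134, 0.361]
ee_rot: [0.77, 0.638, -0.0, 0.001]
ft_force: [-0.1, -0.5, -3.3]
opening: 0.124
```

Request:
{"method": "servo_tool", "body": {"angular": [[0,0,0],[0,0,0],[0,0,0],[0,0,0],[0,0,0],[0,0,0],[0,0,0],[0,0,0]], "slide": [[0,0,0.02],[0,0,0.02],[0,0,0.008],[0,0,0],[0,0,0],[0,0,0],[0,0,0],[0,0,0]], "hand": [255,255,255,255,255,255,255,255]}}

```text
clock: 7.95
position: [0.5722, -0.1087, 0.3129]
ee_rot: [0.769, 0.64, 0.0, 0.0]
ft_force: [0.5, -0.2, -4.0]
opening: 0.131
```

```bash
python3 - <<'E'
from h import *
s,Rm=st()
for n in("scene","top","wrist"):
    im=arm.get_image(n);P=cloud(im)
    if n=="wrist": save(im,"w2",s=1.2)
    if n=="scene": save(im,"s2",(150,110,120,110),s=5)
    np.savez(f"{n}2.npz",P=P,color=im["color"])
    c=im["color"].astype(int)
    gray=(abs(c[...,0]-c[...,2])<40)
    m=(P[...,2]>.2)&(P[...,2]<.28)&(P[...,1]<-.15)&(P[...,1]>-.25)&(P[...,0]>.48)&(P[...,0]<.72)
    q=P[m]
    for x in np.arange(.51,.7,.01):
        k=q[abs(q[:,0]-x)<.005]
        if len(k)>3:print(n,round(x,3),len(k),k.mean(0).round(4)[1:],"y",k[:,1].min().round(4),k[:,1].max().round(4),"z",k[:,2].min().round(3),k[:,2].max().round(4))
E
```

```text
7.95 [ 0.5722 -0.1087  0.3129] jaw yaw -10.46 zaxis [ 7.e-04 -0.e+00 -1.e+00] F [ 0.54 -0.18 -4.01] T [-0.01  0.    0.01] open 0.131 q [-0.51  0.19  0.73  1.54 -0.12  1.47  0.04]
scene 0.53 15 [-0.1856  0.2458] y -0.1943 -0.177 z 0.231 0.255
scene 0.54 12 [-0.1815  0.2477] y -0.1893 -0.1748 z 0.24 0.2527
scene 0.55 9 [-0.1861  0.2462] y -0.1913 -0.1828 z 0.241 0.2493
scene 0.56 6 [-0.1887  0.2467] y -0.1924 -0.1844 z 0.242 0.2495
scene 0.57 8 [-0.1907  0.2466] y -0.1959 -0.1859 z 0.242 0.251
scene 0.59 18 [-0.1917  0.2498] y -0.2054 -0.1832 z 0.239 0.2553
scene 0.6 13 [-0.1936  0.2489] y -0.2019 -0.1881 z 0.24 0.2543
scene 0.61 11 [-0.1958  0.2484] y -0.205 -0.1906 z 0.235 0.2545
scene 0.62 11 [-0.1987  0.2502] y -0.2074 -0.1924 z 0.239 0.2559
scene 0.63 13 [-0.1997  0.2496] y -0.2114 -0.1929 z 0.238 0.2552
scene 0.64 17 [-0.203   0.2502] y -0.2157 -0.1967 z 0.239 0.2576
scene 0.65 15 [-0.2039  0.2499] y -0.2165 -0.1977 z 0.241 0.2534
scene 0.66 12 [-0.2036  0.2478] y -0.2122 -0.1982 z 0.24 0.2537
scene 0.67 13 [-0.208   0.2511] y -0.2158 -0.2022 z 0.245 0.2562
scene 0.68 16 [-0.2095  0.2487] y -0.2192 -0.204 z 0.239 0.2556
scene 0.69 16 [-0.2109  0.2443] y -0.218 -0.2057 z 0.224 0.256
wrist 0.65 49 [-0.1969  0.2441] y -0.1984 -0.1952 z 0.239 0.2489
wrist 0.66 204 [-0.1997  0.2474] y -0.2051 -0.1965 z 0.239 0.2536
wrist 0.67 342 [-0.2038  0.2496] y -0.2151 -0.1988 z 0.24 0.2549
wrist 0.68 414 [-0.2073  0.2501] y -0.2194 -0.2006 z 0.238 0.2552
wrist 0.69 503 [-0.2095  0.2452] y -0.2204 -0.2022 z 0.212 0.2551
```

View pics/s2.png

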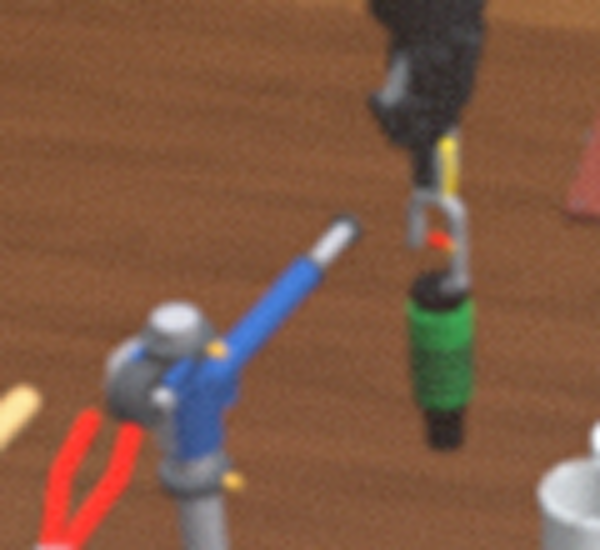

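The scene crop shows the screwdriver hanging upright, with the hook's mouth open towards the pin. The nose bar is at (413,225) and the pin at (335,240). I'll fit the barrel axis relative to the TCP.

```bash
python3 - <<'E'
from h import *
from scipy.optimize import least_squares
s,Rm=st();p=s["position"]
for n in("scene","top","wrist"):
    d=np.load(n+"2.npz");P=d["P"];c=cv2.cvtColor(d["color"],cv2.COLOR_RGB2HSV)
    g=(c[...,0]>45)&(c[...,0]<80)&(c[...,1]>120)&(np.hypot(P[...,0]-p[0],P[...,1]-p[1])<.05)&(P[...,2]>.15)&(P[...,2]<.235)
    q=P[g]
    if len(q)<10: print(n,len(q));continue
    f=least_squares(lambda v:np.hypot(q[:,0]-v[0],q[:,1]-v[1])-.0215,p[:2],loss="soft_l1",f_scale=.001)
    e=f.x-p[:2];print(n,len(q),f.x.round(4),"tool",totool(Rm,[*e,0]),"z",q[:,2].min().round(3),q[:,2].max().round(3),"res",np.abs(f.fun).mean().round(4))
    m=(np.hypot(P[...,0]-p[0],P[...,1]-p[1])<.05)&(P[...,2]>.24)&(P[...,2]<.33);q=P[m];dd=(q-p)@Rm
    for zz in np.arange(-.01,.06,.006):
        k=dd[abs(dd[:,2]-zz)<.003]
        if len(k)>4:print("  below tcp",zz.round(3),len(k),"x",np.percentile(k[:,0],[3,50,97]).round(4),"y",np.percentile(k[:,1],[3,97]).round(4))
E
```

```text
8.1 [ 0.572  -0.1087  0.3126] jaw yaw -10.46 zaxis [ 1.e-04 -0.e+00 -1.e+00] F [-0.27  0.69 -4.35] T [-0.02 -0.02 -0.02] open 0.129 q [-0.51  0.19  0.73  1.54 -0.12  1.47  0.04]
scene 84 [ 0.5715 -0.1093] tool [-0.0008 -0.0004 -0.    ] z 0.151 0.226 res 0.0017
  below tcp -0.01 13 x [-0.0055  0.0056  0.0119] y [-0.0073  0.0175]
  below tcp -0.004 10 x [-0.0093  0.0062  0.0113] y [-0.0058  0.016 ]
  below tcp 0.002 5 x [-0.0024  0.0093  0.0116] y [-0.0032  0.0111]
  below tcp 0.008 11 x [-0.0114  0.0038  0.0121] y [-0.0008  0.0087]
  below tcp 0.014 15 x [-0.0149  0.0084  0.0166] y [0.0004 0.0068]
  below tcp 0.02 8 x [-0.0183 -0.0128  0.0166] y [0.0017 0.0068]
  below tcp 0.026 8 x [-0.0158  0.0014  0.0182] y [-0.0016  0.0085]
  below tcp 0.032 10 x [-0.0203  0.0009  0.0178] y [-0.0025  0.0064]
  below tcp 0.038 11 x [-0.018   0.0121  0.0182] y [-0.0046  0.0081]
  below tcp 0.044 18 x [-0.0205  0.004   0.0184] y [-0.0052  0.0061]
  below tcp 0.05 6 x [-0.0139  0.0158  0.0186] y [-0.0017  0.0063]
top 0
wrist 829 [ 0.5727 -0.108 ] tool [0.0008 0.0005 0.    ] z 0.15 0.233 res 0.0008
  below tcp -0.01 510 x [0.0075 0.0119 0.0136] y [-0.0164  0.0184]
  below tcp -0.004 236 x [0.0078 0.0128 0.0137] y [-0.0125  0.014 ]
  below tcp 0.002 86 x [0.0115 0.0131 0.0136] y [-0.0046  0.0064]
  below tcp 0.008 220 x [0.011  0.0134 0.0168] y [-0.0032  0.005 ]
  below tcp 0.014 220 x [0.0135 0.0173 0.0198] y [-0.0038  0.0056]
  below tcp 0.02 116 x [0.0165 0.0196 0.021 ] y [-0.0039  0.0053]
  below tcp 0.026 72 x [0.0176 0.0205 0.0214] y [-0.004   0.0053]
  below tcp 0.032 56 x [0.0174 0.0206 0.0213] y [-0.0037  0.0055]
  below tcp 0.038 163 x [0.0117 0.0162 0.0212] y [-0.0072  0.0086]
  below tcp 0.044 85 x [0.0109 0.0186 0.0212] y [-0.0065  0.0083]
  below tcp 0.05 43 x [0.0177 0.0204 0.0213] y [-0.0039  0.0052]
  below tcp 0.056 43 x [0.0172 0.0204 0.0213] y [-0.0036  0.0053]
```

Request:
{"method": "servo_tool", "body": {"angular": [[0,0,0.3],[0,0,0],[0,0,0],[0,0,0],[0,0,0],[0,0,0],[0,0,0],[0,0,0]], "slide": [[-0.014,-0.002,0.002],[-0.014,0,0],[-0.014,0,0],[-0.014,0,0],[-0.012,0,0],[-0.009,0,0],[-0.0044,0,0],[0,0,0]], "hand": [255,255,255,255,255,255,255,255]}}

```text
clock: 8.9
position: [0.5547, -0.189, 0.3104]
ee_rot: [0.771, 0.637, -0.0, 0.0]
ft_force: [0.3, -0.5, -3.4]
opening: 0.13
```

```bash
python3 - <<'E'
from h import *
s,Rm=st()
im=arm.get_image("scene");P=cloud(im)
save(im,"s3",(165,130,70,70),s=8)
m=(P[...,2]>.2)&(P[...,2]<.28)&(P[...,1]<-.15)&(P[...,1]>-.25)&(P[...,0]>.48)&(P[...,0]<.72);q=P[m]
for x in np.arange(.52,.66,.01):
    k=q[abs(q[:,0]-x)<.005]
    if len(k)>3:print(round(x,3),len(k),k.mean(0).round(4)[1:],"y",k[:,1].min().round(4),k[:,1].max().round(4),"z",k[:,2].min().round(3),k[:,2].max().round(4))
E
```

```text
8.9 [ 0.5547 -0.189   0.3104] jaw yaw -10.82 zaxis [-0.e+00 -2.e-04 -1.e+00] F [ 0.33 -0.52 -3.4 ] T [-0.03  0.01  0.05] open 0.13 q [-0.4   0.2   0.77  1.53 -0.14  1.46  0.19]
0.53 6 [-0.1816  0.2453] y -0.1939 -0.1752 z 0.239 0.253
0.55 30 [-0.19    0.2529] y -0.2088 -0.1675 z 0.207 0.2799
0.56 79 [-0.179   0.2449] y -0.209 -0.1671 z 0.2 0.2797
0.57 57 [-0.1849  0.2219] y -0.2032 -0.168 z 0.202 0.267
0.58 22 [-0.1905  0.2193] y -0.2067 -0.179 z 0.201 0.2527
0.59 14 [-0.1903  0.2487] y -0.2004 -0.184 z 0.238 0.2558
0.6 13 [-0.1944  0.25  ] y -0.2049 -0.1862 z 0.241 0.2558
0.61 14 [-0.1952  0.2492] y -0.2047 -0.1899 z 0.24 0.2544
0.62 12 [-0.1964  0.2484] y -0.2063 -0.1923 z 0.238 0.2566
0.63 14 [-0.2009  0.2515] y -0.209 -0.1944 z 0.241 0.2568
0.64 13 [-0.2021  0.25  ] y -0.2115 -0.1941 z 0.239 0.2544
0.65 15 [-0.2046  0.2486] y -0.2182 -0.1961 z 0.24 0.2535
0.66 11 [-0.205   0.2505] y -0.2115 -0.1998 z 0.244 0.2553
```

View pics/s3.png

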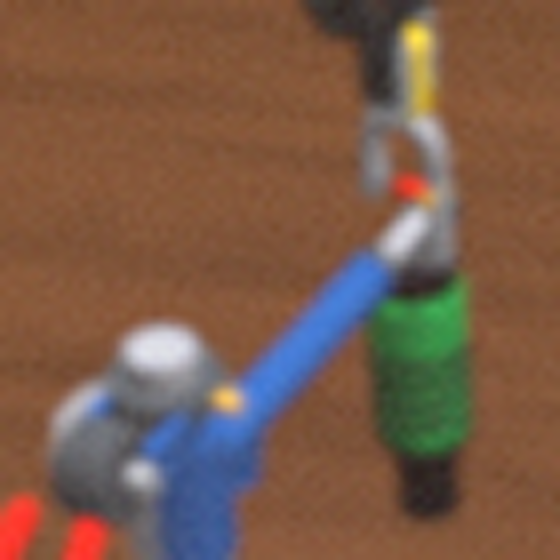

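The pin now lies in the gap at about (407,230), midway between the hook's nose (377,190) and back (445,200). I'll lower the hook onto it.

Request:
{"method": "servo_tool", "body": {"angular": [[0,0,0],[0,0,0],[0,0,0],[0,0,0],[0,0,0],[0,0,0],[0,0,0],[0,0,0]], "slide": [[0,0,0.006],[0,0,0.005],[0,0,0.003],[0,0,0.002],[0,0,0.002],[0,0,0.002],[0,0,0.002],[0,0,0.002]], "hand": [255,255,255,255,255,255,255,255]}}

```text
clock: 9.75
position: [0.5549, -0.1879, 0.2865]
ee_rot: [0.77, 0.638, 0.0, -0.0]
ft_force: [-2.5, 4.3, 3.2]
opening: 0.127
```

Request:
{"method": "servo_tool", "body": {"angular": [[0,0,0],[0,0,0],[0,0,0],[0,0,0],[0,0,0],[0,0,0],[0,0,0],[0,0,0]], "slide": [[0,0,0.001],[0,0,0.001],[0,0,0.001],[0,0,0.001],[0,0,0.001],[0,0,0.001],[0,0,0.001],[0,0,0.001]], "hand": [255,255,255,255,255,255,255,255]}}

```text
clock: 10.55
position: [0.555, -0.188, 0.2784]
ee_rot: [0.77, 0.638, 0.0, -0.0]
ft_force: [-2.5, 3.7, 4.2]
opening: 0.127
```

```bash
cat >> h.py <<'E'
def armz():
    im=arm.get_image("scene");P=cloud(im)
    m=(P[...,0]>.6)&(P[...,0]<.68)&(P[...,1]<-.17)&(P[...,1]>-.235)&(P[...,2]>.15)&(P[...,2]<.32)&(im["color"][...,2]>im["color"][...,0].astype(int)+30)
    z=P[m][:,2];print("boom z mean",len(z),z.mean().round(4),"p90",np.percentile(z,90).round(4))
    return im
E
python3 - <<'E'
from h import *
s,Rm=st();armz()
E
```

```text
10.55 [ 0.555  -0.188   0.2784] jaw yaw -10.75 zaxis [ 0.e+00  3.e-04 -1.e+00] F [-2.51  3.73  4.21] T [1.12 0.69 0.01] open 0.127 q [-0.4   0.21  0.77  1.59 -0.15  1.4   0.2 ]
boom z mean 100 0.2363 p90 0.2408
```

Request:
{"method": "servo_tool", "body": {"angular": [[0,0,0],[0,0,0],[0,0,0],[0,0,0],[0,0,0],[0,0,0],[0,0,0],[0,0,0]], "slide": [[0.0005,-0.0005,0.001],[0.0005,-0.0005,0.001],[0,0,0.001],[0,0,0.001],[0,0,0.001],[0,0,0.001],[0,0,0.001],[0,0,0.001]], "hand": [255,255,255,255,255,255,255,255]}}

```text
clock: 11.4
position: [0.5544, -0.1877, 0.2708]
ee_rot: [0.77, 0.638, 0.0, 0.001]
ft_force: [2.4, -1.5, 6.1]
opening: 0.129
```

```bash
python3 - <<'E'
from h import *
s,Rm=st();armz();print(totool(Rm,s["ft_force"]))
E
```

```text
11.4 [ 0.5544 -0.1877  0.2708] jaw yaw -10.79 zaxis [ 1.1e-03 -9.0e-04 -1.0e+00] F [ 2.41 -1.52  6.09] T [-0.26 -0.59 -0.02] open 0.129 q [-0.4   0.22  0.77  1.6  -0.15  1.38  0.2 ]
boom z mean 102 0.2317 p90 0.2369
[-1.0488  2.659  -6.0889]
```

Request:
{"method": "servo_tool", "body": {"angular": [[0,0,0],[0,0,0],[0,0,0],[0,0,0],[0,0,0],[0,0,0],[0,0,0],[0,0,0]], "slide": [[-0.0003,0.0005,0.001],[0,0,0.001],[0,0,0.001],[0,0,0.001],[0,0,0.001],[0,0,0.001],[0,0,0.001],[0,0,0.001]], "hand": [255,255,255,255,255,255,255,255]}}

```text
clock: 12.25
position: [0.5545, -0.1868, 0.2624]
ee_rot: [0.77, 0.638, 0.0, -0.001]
ft_force: [1.2, 3.9, 4.6]
opening: 0.122
```

```bash
python3 - <<'E'
from h import *
s,Rm=st();armz();print(totool(Rm,s["ft_force"]))
E
```

```text
12.25 [ 0.5545 -0.1868  0.2624] jaw yaw -10.74 zaxis [-4.e-04  1.e-03 -1.e+00] F [1.15 3.88 4.63] T [ 0.83 -0.19 -0.01] open 0.122 q [-0.4   0.22  0.77  1.61 -0.16  1.37  0.2 ]
boom z mean 101 0.2314 p90 0.2359
[ 4.0355  0.4065 -4.629 ]
```

Request:
{"method": "servo_tool", "body": {"angular": [[0,0,0],[0,0,0],[0,0,0],[0,0,0],[0,0,0],[0,0,0],[0,0,0],[0,0,0]], "slide": [[0.0005,0,0.0012],[0,0,0.0012],[0,0,0.0012],[0,0,0.0012],[0,0,0.0012],[0,0,0.0012],[0,0,0.0012],[0,0,0.0012]], "hand": [255,255,255,255,255,255,255,255]}}

```text
clock: 13.1
position: [0.5537, -0.1872, 0.2515]
ee_rot: [0.77, 0.638, -0.001, -0.001]
ft_force: [-0.3, -0.6, -4.7]
opening: 0.129
```

```bash
python3 - <<'E'
from h import *
s,Rm=st();armz();print(totool(Rm,s["ft_force"]))
E
```

```text
13.1 [ 0.5537 -0.1872  0.2515] jaw yaw -10.78 zaxis [-2.6e-03 -7.0e-04 -1.0e+00] F [-0.3  -0.59 -4.74] T [-0.2   0.06  0.02] open 0.129 q [-0.39  0.23  0.76  1.63 -0.16  1.35  0.2 ]
boom z mean 102 0.2318 p90 0.2365
[-0.6292 -0.1692  4.743 ]
```

Request:
{"method": "servo_tool", "body": {"angular": [[0,0,0],[0,0,0],[0,0,0],[0,0,0],[0,0,0],[0,0,0],[0,0,0],[0,0,0]], "slide": [[0,0,0.0005],[0,0,0.0005],[0,0,0.0005],[0,0,0.0005],[0,0,0.0005],[0,0,0.0003],[0,0,0],[0,0,0]], "hand": [255,255,255,255,255,255,255,255]}}

```text
clock: 13.95
position: [0.5546, -0.187, 0.25]
ee_rot: [0.77, 0.638, -0.0, 0.0]
ft_force: [0.3, -0.5, -3.3]
opening: 0.128
```

```bash
python3 - <<'E'
from h import *
s,Rm=st();im=armz();print(totool(Rm,s["ft_force"]));save(im,"s4",(165,130,70,70),s=8)
E
```

```text
13.95 [ 0.5546 -0.187   0.25  ] jaw yaw -10.76 zaxis [-0.e+00 -1.e-04 -1.e+00] F [ 0.32 -0.49 -3.25] T [-0.02  0.01  0.  ] open 0.128 q [-0.39  0.23  0.76  1.63 -0.16  1.35  0.21]
boom z mean 102 0.2319 p90 0.2363
[-0.426   0.4048  3.2549]
```

View pics/s4.png

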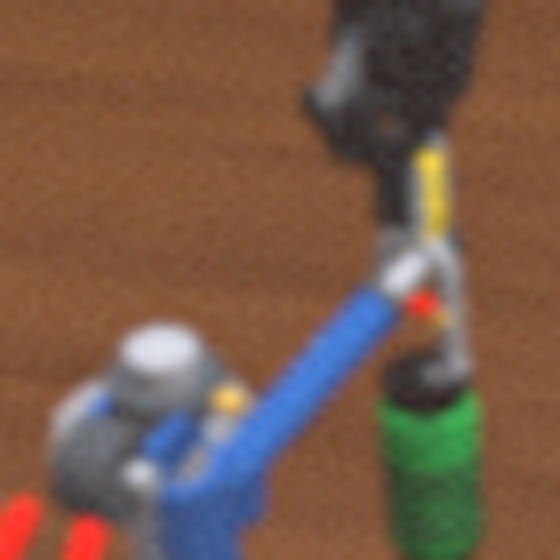

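The red latch at (423,303) is shut below the pin at (405,272). Next I'll push gently until the bow contacts the pin.

Request:
{"method": "servo_tool", "body": {"angular": [[0,0,0],[0,0,0],[0,0,0],[0,0,0],[0,0,0],[0,0,0],[0,0,0],[0,0,0]], "slide": [[0,0,0.0004],[0,0,0.0004],[0,0,0.0004],[0,0,0.0004],[0,0,0.0004],[0,0,0],[0,0,0],[0,0,0]], "hand": [255,255,255,255,255,255,255,255]}}

```text
clock: 14.8
position: [0.5546, -0.187, 0.248]
ee_rot: [0.77, 0.638, -0.0, 0.0]
ft_force: [-0.5, 0.5, -3.9]
opening: 0.134
```

```bash
python3 - <<'E'
from h import *
st()
E
```

```text
14.8 [ 0.5546 -0.187   0.248 ] jaw yaw -10.76 zaxis [-0. -0. -1.] F [-0.51  0.53 -3.91] T [-0.02  0.01  0.01] open 0.134 q [-0.39  0.23  0.76  1.63 -0.16  1.34  0.21]
```

Request:
{"method": "servo_tool", "body": {"angular": [[0,0,0],[0,0,0],[0,0,0],[0,0,0],[0,0,0],[0,0,0],[0,0,0],[0,0,0]], "slide": [[0,0,0.0004],[0,0,0.0004],[0,0,0.0004],[0,0,0.0004],[0,0,0.0002],[0,0,0],[0,0,0],[0,0,0]], "hand": [255,255,255,255,255,255,255,255]}}

```text
clock: 15.6
position: [0.5546, -0.187, 0.2462]
ee_rot: [0.77, 0.638, -0.0, 0.0]
ft_force: [-0.6, -1.6, -3.4]
opening: 0.126
```

```bash
python3 - <<'E'
from h import *
st()
E
```

```text
15.6 [ 0.5546 -0.187   0.2462] jaw yaw -10.76 zaxis [-0. -0. -1.] F [-0.64 -1.65 -3.43] T [-0.06  0.01  0.  ] open 0.126 q [-0.39  0.23  0.76  1.64 -0.16  1.34  0.21]
```

Request:
{"method": "servo_tool", "body": {"angular": [[0,0,0],[0,0,0],[0,0,0],[0,0,0],[0,0,0],[0,0,0],[0,0,0],[0,0,0]], "slide": [[0,0,0.0003],[0,0,0.0003],[0,0,0.0003],[0,0,0.0003],[0,0,0.0003],[0,0,0],[0,0,0],[0,0,0]], "hand": [255,255,255,255,255,255,255,255]}}

```text
clock: 16.4
position: [0.5548, -0.1872, 0.2451]
ee_rot: [0.77, 0.638, 0.0, 0.0]
ft_force: [-0.7, -0.5, 5.2]
opening: 0.125
```

```bash
python3 - <<'E'
from h import *
st()
E
```

```text
16.4 [ 0.5548 -0.1872  0.2451] jaw yaw -10.78 zaxis [ 6.e-04 -2.e-04 -1.e+00] F [-0.69 -0.54  5.16] T [-0.16  0.33  0.02] open 0.125 q [-0.39  0.23  0.76  1.64 -0.16  1.34  0.21]
```

The bow is home: about 9 N of push at a TCP height of 0.245, with the arm on its lower stop. Before pulling up, I'll estimate the upper stop height from images of the column.

```bash
python3 - <<'E'
from h import *
im=arm.get_image("scene");P=cloud(im);c=im["color"].astype(int)
m=(np.hypot(P[...,0]-.743,P[...,1]+.222)<.045)&(P[...,2]>.08)
v,u=np.where(m)
hsv=cv2.cvtColor(im["color"],cv2.COLOR_RGB2HSV)
for n,mm in(("orange",(hsv[...,0]>10)&(hsv[...,0]<28)&(hsv[...,1]>150)&(hsv[...,2]>150)),("blue",(hsv[...,0]>100)&(hsv[...,0]<125)&(hsv[...,1]>120))):
    q=P[m&mm];vv,uu=np.where(m&mm);
    if len(q):
        print(n,len(q))
        for z0 in np.arange(.1,.33,.01):
            k=(q[:,2]>=z0)&(q[:,2]<z0+.01)
            if k.any():print("  ",z0.round(2),k.sum(),q[k].mean(0).round(3),"px",uu[k].mean().round(1),vv[k].mean().round(1))
q=P[m]
for z0 in np.arange(.1,.33,.006):
    k=(q[:,2]>=z0)&(q[:,2]<z0+.006)
    if k.any():print(z0.round(3),k.sum(),"rad to axis",np.hypot(q[k][:,0]-.743,q[k][:,1]+.222).round(3).max(),"rgb",c[m][k].mean(0).round(0))
l=c[150:215,170:215];save(im,"s5",(168,150,50,60),s=10)
E
```

```text
orange 5
   0.18 2 [ 0.753 -0.197  0.187] px 196.5 207.0
   0.19 3 [ 0.751 -0.198  0.191] px 196.3 205.7
blue 188
   0.19 3 [ 0.741 -0.215  0.198] px 192.0 201.3
   0.2 29 [ 0.749 -0.216  0.205] px 190.6 201.2
   0.21 24 [ 0.753 -0.214  0.215] px 190.5 199.7
   0.22 31 [ 0.741 -0.212  0.226] px 191.8 194.7
   0.23 36 [ 0.738 -0.213  0.235] px 191.7 191.7
   0.24 19 [ 0.756 -0.212  0.245] px 189.7 192.5
   0.25 20 [ 0.755 -0.212  0.253] px 189.5 190.2
   0.27 2 [ 0.773 -0.213  0.279] px 186.5 187.0
   0.28 10 [ 0.772 -0.212  0.285] px 186.5 185.2
   0.29 14 [ 0.775 -0.216  0.293] px 184.9 183.4
0.1 6 rad to axis 0.019 rgb [130. 122. 122.]
0.106 19 rad to axis 0.02 rgb [134. 127. 128.]
0.112 8 rad to axis 0.018 rgb [130. 125. 127.]
0.118 15 rad to axis 0.019 rgb [138. 132. 134.]
0.124 13 rad to axis 0.019 rgb [131. 123. 124.]
0.13 10 rad to axis 0.018 rgb [136. 132. 135.]
0.136 15 rad to axis 0.019 rgb [132. 123. 124.]
0.142 10 rad to axis 0.019 rgb [135. 130. 133.]
0.148 9 rad to axis 0.02 rgb [134. 128. 131.]
0.154 15 rad to axis 0.02 rgb [134. 129. 132.]
0.16 14 rad to axis 0.019 rg
[... 505 characters left out ...]
 to axis 0.044 rgb [ 76.  97. 145.]
0.232 34 rad to axis 0.045 rgb [ 81. 107. 162.]
0.238 25 rad to axis 0.045 rgb [ 77.  92. 130.]
0.244 19 rad to axis 0.032 rgb [ 73.  92. 135.]
0.25 31 rad to axis 0.031 rgb [ 88. 114. 172.]
0.256 14 rad to axis 0.023 rgb [118. 132. 170.]
0.262 4 rad to axis 0.015 rgb [121. 126. 152.]
0.268 1 rad to axis 0.044 rgb [102.  97. 100.]
0.274 7 rad to axis 0.036 rgb [ 86. 105. 149.]
0.28 14 rad to axis 0.043 rgb [ 91. 105. 142.]
0.286 25 rad to axis 0.044 rgb [ 84. 100. 136.]
0.292 81 rad to axis 0.045 rgb [116. 116. 124.]
0.298 37 rad to axis 0.045 rgb [121. 120. 126.]
0.304 30 rad to axis 0.018 rgb [192. 190. 199.]
0.31 17 rad to axis 0.02 rgb [200. 197. 204.]
```

View pics/s5.png

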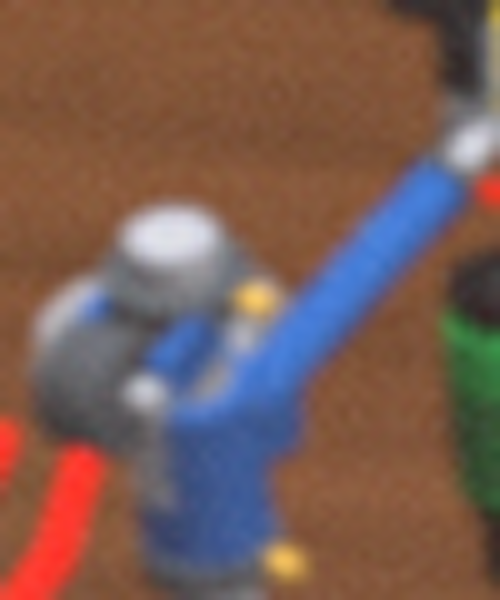

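```bash
python3 - <<'E'
from h import *
im=arm.get_image("scene");P=cloud(im);hsv=cv2.cvtColor(im["color"],cv2.COLOR_RGB2HSV).astype(int)
for (u0,v0) in((193,180),(196,206)):
    w=[(v,u) for v in range(v0-4,v0+5) for u in range(u0-4,u0+5) if 8<hsv[v,u,0]<30 and hsv[v,u,1]>100 and hsv[v,u,2]>130]
    q=np.array([P[i] for i in w]);print(u0,len(w),np.mean(w,0),np.median(q,0).round(4));print(q[:,2].round(3))
# sleeve/column columns: z & colour down pixel columns near axis
for u in (188,190,192,194):
    print(u,[(v,*P[v,u].round(3),*im["color"][v,u]) for v in range(172,196)])
E
```

```text
193 8 [178.875 193.875] [ 0.7496 -0.1997  0.2919]
[-0.002  0.003  0.296  0.294  0.294  0.291  0.293  0.289]
196 31 [206.12903226 197.48387097] [ 0.5406 -0.2775  0.0015]
[-0.    -0.001  0.001  0.005  0.003  0.001  0.195  0.193  0.001  0.002
  0.005  0.191  0.192  0.188  0.     0.003 -0.001  0.002  0.186  0.186
 -0.001 -0.002 -0.001  0.002 -0.004  0.003  0.002  0.001  0.    -0.
 -0.002]
188 [(172, np.float64(0.742), np.float64(-0.216), np.float64(0.312), np.uint8(193), np.uint8(189), np.uint8(199)), (173, np.float64(0.748), np.float64(-0.213), np.float64(0.313), np.uint8(206), np.uint8(209), np.uint8(219)), (174, np.float64(0.75), np.float64(-0.213), np.float64(0.311), np.uint8(198), np.uint8(199), np.uint8(211)), (175, np.float64(0.75), np.float64(-0.213), np.float64(0.307), np.uint8(174), np.uint8(174), np.uint8(182)), (176, np.float64(0.751), np.float64(-0.213), np.float64(0.304), np.uint8(154), np.uint8(151), np.uint8(157)), (177, np.float64(0.75), np.float64(-0.214), np.float64(0.299), np.uint8(143), np.uint8(141), np.uint8(147)), (178, np.float64(0.753), np.float64(-0.213), np.fl
[... 9040 characters left out ...]
0.233), np.uint8(69), np.uint8(111), np.uint8(185)), (190, np.float64(0.724), np.float64(-0.211), np.float64(0.231), np.uint8(65), np.uint8(102), np.uint8(166)), (191, np.float64(0.718), np.float64(-0.213), np.float64(0.223), np.uint8(62), np.uint8(90), np.uint8(147)), (192, np.float64(0.713), np.float64(-0.216), np.float64(0.214), np.uint8(65), np.uint8(87), np.uint8(143)), (193, np.float64(0.71), np.float64(-0.218), np.float64(0.207), np.uint8(61), np.uint8(88), np.uint8(140)), (194, np.float64(0.715), np.float64(-0.216), np.float64(0.208), np.uint8(61), np.uint8(86), np.uint8(139)), (195, np.float64(0.715), np.float64(-0.216), np.float64(0.204), np.uint8(75), np.uint8(90), np.uint8(139))]
```

Request:
{"method": "servo_tool", "body": {"angular": [[0,0,0],[0,0,0],[0,0,0],[0,0,0],[0,0,0],[0,0,0],[0,0,0],[0,0,0]], "slide": [[0,0,-0.005],[0,0,-0.005],[0,0,-0.003],[0,0,-0.002],[0,0,-0.002],[0,0,-0.002],[0,0,-0.003],[0,0,-0.003]], "hand": [255,255,255,255,255,255,255,255]}}

```text
clock: 17.3
position: [0.5546, -0.1869, 0.2698]
ee_rot: [0.77, 0.638, -0.0, -0.0]
ft_force: [-0.2, 0.6, -5.0]
opening: 0.125
```

Request:
{"method": "servo_tool", "body": {"angular": [[0,0,0],[0,0,0],[0,0,0],[0,0,0],[0,0,0],[0,0,0],[0,0,0],[0,0,0]], "slide": [[0,0,-0.003],[0,0,-0.003],[0,0,-0.003],[0,0,-0.002],[0,0,-0.002],[0,0,-0.001],[0,0,0],[0,0,0]], "hand": [255,255,255,255,255,255,255,255]}}

```text
clock: 18.1
position: [0.5547, -0.1871, 0.2839]
ee_rot: [0.77, 0.638, 0.0, 0.0]
ft_force: [-0.4, -0.3, -4.1]
opening: 0.13
```

```bash
python3 - <<'E'
from h import *
st();armz()
E
```

```text
18.1 [ 0.5547 -0.1871  0.2839] jaw yaw -10.77 zaxis [ 3.e-04 -3.e-04 -1.e+00] F [-0.38 -0.28 -4.08] T [ 0.02 -0.02  0.01] open 0.13 q [-0.4   0.21  0.77  1.58 -0.15  1.41  0.19]
boom z mean 102 0.2546 p90 0.2593
```

Request:
{"method": "servo_tool", "body": {"angular": [[0,0,0],[0,0,0],[0,0,0],[0,0,0],[0,0,0],[0,0,0],[0,0,0],[0,0,0]], "slide": [[0,0,-0.0008],[0,0,-0.0008],[0,0,-0.0004],[0,0,-0.0002],[0,0,-0.0002],[0,0,-0.0002],[0,0,0],[0,0,0]], "hand": [255,255,255,255,255,255,255,255]}}

```text
clock: 18.95
position: [0.5546, -0.187, 0.2864]
ee_rot: [0.77, 0.638, -0.0, 0.0]
ft_force: [0.2, 0.1, -3.9]
opening: 0.129
```

Request:
{"method": "servo_tool", "body": {"angular": [[0,0,0],[0,0,0],[0,0,0],[0,0,0],[0,0,0],[0,0,0],[0,0,0],[0,0,0]], "slide": [[0,0,-0.0002],[0,0,-0.0002],[0,0,-0.0002],[0,0,-0.0001],[0,0,0],[0,0,0],[0,0,0],[0,0,0]], "hand": [255,255,255,255,255,255,255,255]}}

```text
clock: 19.75
position: [0.5546, -0.187, 0.2871]
ee_rot: [0.77, 0.638, -0.0, 0.0]
ft_force: [-0.1, -0.7, -4.9]
opening: 0.126
```

Request:
{"method": "servo_tool", "body": {"angular": [[0,0,0],[0,0,0],[0,0,0],[0,0,0],[0,0,0],[0,0,0],[0,0,0],[0,0,0]], "slide": [[0,0,-0.0002],[0,0,-0.0002],[0,0,-0.0002],[0,0,-0.0001],[0,0,0],[0,0,0],[0,0,0],[0,0,0]], "hand": [255,255,255,255,255,255,255,255]}}

```text
clock: 20.55
position: [0.5546, -0.187, 0.2877]
ee_rot: [0.77, 0.638, -0.0, 0.0]
ft_force: [0.8, -1.2, -4.1]
opening: 0.126
```

Request:
{"method": "servo_tool", "body": {"angular": [[0,0,0],[0,0,0],[0,0,0],[0,0,0],[0,0,0],[0,0,0],[0,0,0],[0,0,0]], "slide": [[0,0,-0.0002],[0,0,-0.0002],[0,0,-0.0002],[0,0,-0.0001],[0,0,0],[0,0,0],[0,0,0],[0,0,0]], "hand": [255,255,255,255,255,255,255,255]}}

```text
clock: 21.35
position: [0.5546, -0.187, 0.2885]
ee_rot: [0.77, 0.638, -0.0, 0.0]
ft_force: [-0.5, -0.3, -4.2]
opening: 0.126
```

Request:
{"method": "servo_tool", "body": {"angular": [[0,0,0],[0,0,0],[0,0,0],[0,0,0],[0,0,0],[0,0,0],[0,0,0],[0,0,0]], "slide": [[0,0,-0.0002],[0,0,-0.0002],[0,0,-0.0002],[0,0,-0.0001],[0,0,0],[0,0,0],[0,0,0],[0,0,0]], "hand": [255,255,255,255,255,255,255,255]}}

```text
clock: 22.15
position: [0.5546, -0.187, 0.2892]
ee_rot: [0.77, 0.638, -0.0, 0.0]
ft_force: [0.1, -0.2, -4.9]
opening: 0.127
```

Request:
{"method": "servo_tool", "body": {"angular": [[0,0,0],[0,0,0],[0,0,0],[0,0,0],[0,0,0],[0,0,0],[0,0,0],[0,0,0]], "slide": [[0,0,-0.0002],[0,0,-0.0002],[0,0,-0.0002],[0,0,-0.0001],[0,0,0],[0,0,0],[0,0,0],[0,0,0]], "hand": [255,255,255,255,255,255,255,255]}}

```text
clock: 22.95
position: [0.5546, -0.187, 0.2898]
ee_rot: [0.77, 0.638, 0.0, 0.0]
ft_force: [0.4, -1.0, -4.6]
opening: 0.128
```

Request:
{"method": "servo_tool", "body": {"angular": [[0,0,0],[0,0,0],[0,0,0],[0,0,0],[0,0,0],[0,0,0],[0,0,0],[0,0,0]], "slide": [[0,0,-0.0002],[0,0,-0.0002],[0,0,-0.0002],[0,0,-0.0001],[0,0,0],[0,0,0],[0,0,0],[0,0,0]], "hand": [255,255,255,255,255,255,255,255]}}

```text
clock: 23.75
position: [0.5546, -0.187, 0.2905]
ee_rot: [0.77, 0.638, -0.0, -0.0]
ft_force: [-0.2, 0.3, -4.6]
opening: 0.129
```

Request:
{"method": "servo_tool", "body": {"angular": [[0,0,0],[0,0,0],[0,0,0],[0,0,0],[0,0,0],[0,0,0],[0,0,0],[0,0,0]], "slide": [[0,0,-0.0002],[0,0,-0.0002],[0,0,-0.0002],[0,0,-0.0001],[0,0,0],[0,0,0],[0,0,0],[0,0,0]], "hand": [255,255,255,255,255,255,255,255]}}

```text
clock: 24.55
position: [0.5546, -0.187, 0.2912]
ee_rot: [0.77, 0.638, -0.0, -0.0]
ft_force: [-0.6, -0.1, -5.6]
opening: 0.129
```

Request:
{"method": "servo_tool", "body": {"angular": [[0,0,0],[0,0,0],[0,0,0],[0,0,0],[0,0,0],[0,0,0],[0,0,0],[0,0,0]], "slide": [[0,0,-0.0002],[0,0,-0.0002],[0,0,-0.0002],[0,0,-0.0001],[0,0,0],[0,0,0],[0,0,0],[0,0,0]], "hand": [255,255,255,255,255,255,255,255]}}

```text
clock: 25.35
position: [0.5545, -0.1869, 0.2917]
ee_rot: [0.77, 0.638, -0.0, -0.0]
ft_force: [1.5, -0.9, -12.1]
opening: 0.129
```

Request:
{"method": "servo_tool", "body": {"angular": [[0,0,0],[0,0,0],[0,0,0],[0,0,0],[0,0,0],[0,0,0],[0,0,0],[0,0,0]], "slide": [[0,0,-0.0001],[0,0,-0.0001],[0,0,-0.0001],[0,0,0],[0,0,0],[0,0,0],[0,0,0],[0,0,0]], "hand": [255,255,255,255,255,255,255,255]}}

```text
clock: 26.15
position: [0.5545, -0.1869, 0.292]
ee_rot: [0.77, 0.638, -0.0, -0.0]
ft_force: [1.3, -1.3, -18.6]
opening: 0.128
```

```bash
python3 - <<'E'
from h import *
st();im=armz();st()
E
```

```text
26.15 [ 0.5545 -0.1869  0.292 ] jaw yaw -10.77 zaxis [-6.e-04  1.e-04 -1.e+00] F [  1.32  -1.25 -18.59] T [-0.31 -0.5  -0.03] open 0.128 q [-0.4   0.21  0.77  1.57 -0.15  1.43  0.19]
boom z mean 102 0.2613 p90 0.2663
26.2 [ 0.5545 -0.1869  0.292 ] jaw yaw -10.76 zaxis [-4.e-04  1.e-04 -1.e+00] F [  1.22  -0.42 -18.78] T [-0.24 -0.52 -0.01] open 0.128 q [-0.4   0.21  0.77  1.57 -0.15  1.43  0.19]
```

Request:
{"method": "servo_tool", "body": {"angular": [[0,0,0],[0,0,0],[0,0,0],[0,0,0],[0,0,0],[0,0,0],[0,0,0],[0,0,0]], "slide": [[0,0,0.0001],[0,0,0],[0,0,0],[0,0,0],[0,0,0],[0,0,0],[0,0,0],[0,0,0]], "hand": [255,255,255,255,255,255,255,255]}}

```text
clock: 27.0
position: [0.5545, -0.187, 0.292]
ee_rot: [0.77, 0.638, -0.0, -0.0]
ft_force: [0.1, -0.6, -18.9]
opening: 0.131
```

Request:
{"method": "servo_tool", "body": {"angular": [[0,0,0],[0,0,0],[0,0,0],[0,0,0],[0,0,0],[0,0,0],[0,0,0],[0,0,0]], "slide": [[0,0,0],[0,0,0],[0,0,0],[0,0,0],[0,0,0],[0,0,0],[0,0,0],[0,0,0]], "hand": [255,255,255,255,255,255,255,255]}}

```text
clock: 27.8
position: [0.5546, -0.187, 0.2921]
ee_rot: [0.77, 0.638, -0.0, -0.0]
ft_force: [0.2, -0.9, -19.8]
opening: 0.13
```

Request:
{"method": "servo_tool", "body": {"angular": [[0,0,0],[0,0,0],[0,0,0],[0,0,0],[0,0,0],[0,0,0],[0,0,0],[0,0,0]], "slide": [[0,0,0.0002],[0,0,0],[0,0,0],[0,0,0],[0,0,0],[0,0,0],[0,0,0],[0,0,0]], "hand": [255,255,255,255,255,255,255,255]}}

```text
clock: 28.6
position: [0.5546, -0.187, 0.292]
ee_rot: [0.77, 0.638, 0.0, 0.0]
ft_force: [-0.5, -0.4, -17.2]
opening: 0.127
```

Request:
{"method": "servo_tool", "body": {"angular": [[0,0,0],[0,0,0],[0,0,0],[0,0,0],[0,0,0],[0,0,0],[0,0,0],[0,0,0]], "slide": [[0,0,5e-05],[0,0,0],[0,0,0],[0,0,0],[0,0,0],[0,0,0],[0,0,0],[0,0,0]], "hand": [255,255,255,255,255,255,255,255]}}

```text
clock: 29.4
position: [0.5546, -0.187, 0.2919]
ee_rot: [0.77, 0.638, -0.0, 0.0]
ft_force: [-0.0, -0.8, -16.5]
opening: 0.126
```

Request:
{"method": "servo_tool", "body": {"angular": [[0,0,0],[0,0,0],[0,0,0],[0,0,0],[0,0,0],[0,0,0],[0,0,0],[0,0,0]], "slide": [[0,0,0],[0,0,0],[0,0,0],[0,0,0],[0,0,0],[0,0,0],[0,0,0],[0,0,0]], "hand": [255,255,255,255,255,255,255,255]}}

```text
clock: 30.2
position: [0.5546, -0.187, 0.2919]
ee_rot: [0.77, 0.638, -0.0, 0.0]
ft_force: [-0.6, 0.2, -16.0]
opening: 0.13
```

```bash
python3 - <<'E'
from h import *
st();im=armz();save(im,"s6",(165,120,70,70),s=8)
E
```

```text
30.2 [ 0.5546 -0.187   0.2919] jaw yaw -10.76 zaxis [-0.e+00 -1.e-04 -1.e+00] F [ -0.55   0.24 -16.02] T [-0.07  0.09  0.06] open 0.13 q [-0.4   0.21  0.77  1.57 -0.15  1.43  0.19]
boom z mean 106 0.2613 p90 0.2655
```

View pics/s6.png

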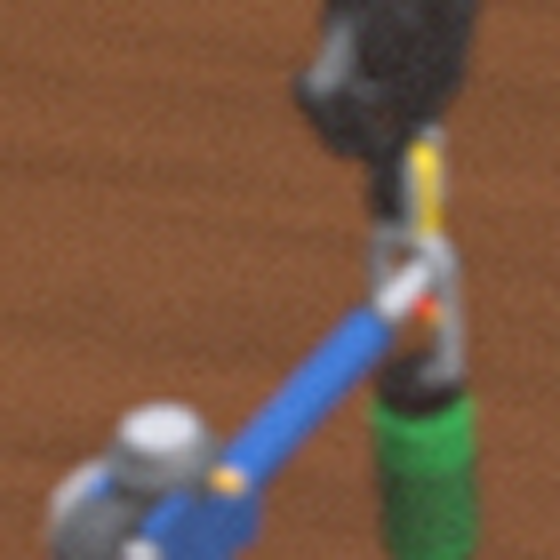

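The latch at (425,305) is holding the pin with the arm at its upper stop, under a steady tug of about 12 N. Now I'll lower until the bow rests on the pin.

Request:
{"method": "servo_tool", "body": {"angular": [[0,0,0],[0,0,0],[0,0,0],[0,0,0],[0,0,0],[0,0,0],[0,0,0],[0,0,0]], "slide": [[0,0,0.002],[0,0,0.003],[0,0,0.004],[0,0,0.003],[0,0,0.002],[0,0,0.001],[0,0,0.0005],[0,0,0]], "hand": [255,255,255,255,255,255,255,255]}}

```text
clock: 31.05
position: [0.5547, -0.187, 0.2764]
ee_rot: [0.77, 0.638, 0.0, 0.0]
ft_force: [-0.1, 0.5, -4.0]
opening: 0.13
```

Request:
{"method": "servo_tool", "body": {"angular": [[0,0,0],[0,0,0],[0,0,0],[0,0,0],[0,0,0],[0,0,0],[0,0,0],[0,0,0]], "slide": [[0,0,0.0003],[0,0,0.0003],[0,0,0.0003],[0,0,0.0003],[0,0,0],[0,0,0],[0,0,0],[0,0,0]], "hand": [255,255,255,255,255,255,255,255]}}

```text
clock: 31.85
position: [0.5547, -0.1871, 0.2754]
ee_rot: [0.77, 0.638, 0.0, 0.0]
ft_force: [-1.6, -0.4, 0.2]
opening: 0.127
```

```bash
python3 - <<'E'
from h import *
st();armz()
E
```

```text
31.85 [ 0.5547 -0.1871  0.2754] jaw yaw -10.77 zaxis [ 4.e-04 -1.e-04 -1.e+00] F [-1.62 -0.38  0.16] T [-0.13  0.11  0.  ] open 0.127 q [-0.4   0.21  0.77  1.59 -0.15  1.39  0.2 ]
boom z mean 103 0.2616 p90 0.266
```

Request:
{"method": "servo_tool", "body": {"angular": [[0,0,0],[0,0,0],[0,0,0],[0,0,0],[0,0,0],[0,0,0],[0,0,0],[0,0,0]], "slide": [[0,0,0],[0,0,0],[0,0,0],[0,0,0],[0,0,0],[0,0,0],[0,0,0],[0,0,0]], "hand": [222,218,214,208,200,180,160,150], "force": 20}}

```text
clock: 32.7
position: [0.5546, -0.187, 0.2752]
ee_rot: [0.77, 0.638, -0.0, 0.0]
ft_force: [-0.6, 0.3, -0.4]
opening: 0.416
```

Request:
{"method": "servo_tool", "body": {"angular": [[0,0,0],[0,0,0],[0,0,0],[0,0,0],[0,0,0],[0,0,0],[0,0,0],[0,0,0]], "slide": [[0,0,0],[0,0,-0.003],[0,0,-0.005],[0,0,-0.01],[0,0,-0.02],[0,0,-0.03],[0,0,-0.03],[0,0,-0.02]], "hand": [140,140,140,140,140,140,140,140]}}

```text
clock: 33.5
position: [0.5548, -0.1873, 0.3963]
ee_rot: [0.77, 0.638, 0.001, 0.001]
ft_force: [-0.3, -0.4, -0.4]
opening: 0.452
```

```bash
python3 - <<'E'
from h import *
st();im=armz();save(im,"s7",(165,120,80,80),s=7)
E
```

```text
33.5 [ 0.5548 -0.1873  0.3963] jaw yaw -10.77 zaxis [ 2.7e-03 -5.0e-04 -1.0e+00] F [-0.33 -0.43 -0.41] T [-0.03  0.06 -0.03] open 0.452 q [-0.4   0.19  0.78  1.37 -0.14  1.63  0.18]
boom z mean 101 0.2617 p90 0.2664
```

View pics/s7.png

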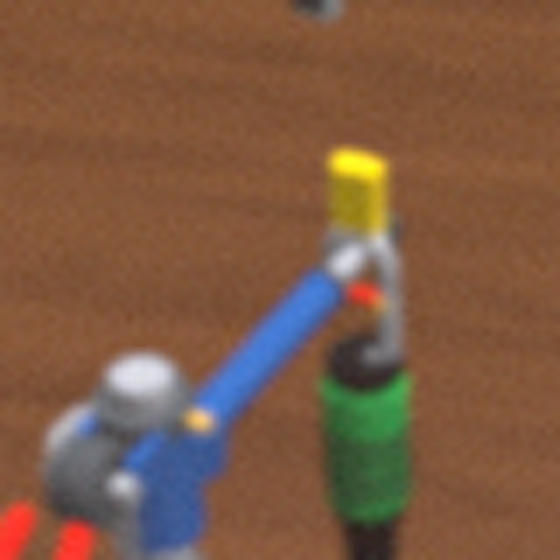

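The screwdriver hangs upright on the pin (pin end at 345,260) with the red latch shut at (365,295), and the gripper is well clear. I'll let it settle, check once more, and hand in.

Request:
{"method": "servo_tool", "body": {"angular": [[0,0,0],[0,0,0],[0,0,0],[0,0,0],[0,0,0],[0,0,0],[0,0,0],[0,0,0]], "slide": [[0,0,-0.01],[0,0,0],[0,0,0],[0,0,0],[0,0,0],[0,0,0],[0,0,0],[0,0,0]], "hand": [140,140,140,140,140,140,140,140]}}

```text
clock: 34.35
position: [0.5546, -0.187, 0.4031]
ee_rot: [0.77, 0.638, -0.0, -0.0]
ft_force: [-0.4, -0.8, -0.4]
opening: 0.455
```

```bash
python3 - <<'E'
from h import *
st()
for i in range(3):
    im=armz();P=cloud(im);h=cv2.cvtColor(im["color"],cv2.COLOR_RGB2HSV)
    for n,lo,hi in(("green",45,80),("yellow",20,35)):
        m=(h[...,0]>lo)&(h[...,0]<hi)&(h[...,1]>120)&(np.hypot(P[...,0]-.556,P[...,1]+.187)<.05)&(P[...,2]>.08);print(n,m.sum(),P[m].mean(0).round(4))
for l in("tin_cup","snips","mallet","dock"):
    d=arm.trace("scene",l)
    if d: q=P[d[0]["mask"]];print(l,d[0]["bbox"],np.nanmedian(q,0).round(3))
arm.finish_job()
E
```

```text
34.35 [ 0.5546 -0.187   0.4031] jaw yaw -10.77 zaxis [-2.e-04 -0.e+00 -1.e+00] F [-0.43 -0.76 -0.44] T [-0.03 -0.05 -0.01] open 0.455 q [-0.39  0.2   0.78  1.35 -0.14  1.65  0.18]
boom z mean 101 0.2611 p90 0.2659
green 73 [ 0.569  -0.1829  0.1695]
yellow 81 [ 0.5577 -0.1848  0.2917]
boom z mean 104 0.2617 p90 0.266
green 74 [ 0.5684 -0.1823  0.1689]
yellow 80 [ 0.5578 -0.1846  0.292 ]
boom z mean 103 0.2611 p90 0.266
green 76 [ 0.5689 -0.1834  0.1684]
yellow 81 [ 0.5579 -0.1847  0.2918]
tin_cup [259.2, 204.5, 22.2, 23.9] [0.596 0.    0.047]
snips [155.7, 193.0, 22.8, 44.1] [ 0.598 -0.384  0.013]
mallet [386.0, 214.4, 52.4, 62.2] [0.703 0.498 0.042]
dock [314.8, 215.2, 37.3, 32.3] [0.595 0.217 0.014]
the job is handed in; nothing more can be done
```

The green and black screwdriver now hangs freely from the support arm's pin with the red latch shut, and I handed the job in at about 34.7 s.

- **Hooking on:** I pushed the mouth down until the arm reached its lower stop and the latch flipped shut. I then pressed the bow fully home with about 9 N. The highest push I read was about 10 N.
- **Proving the catch:** I pulled up until the arm was at its upper stop. The final tug held steady at 12 to 13 N for about 1.6 s and the latch stayed shut.
- **Overshoot:** Just before that, the pull crept to about 16 N for roughly a second. That is above the 10 to 15 N tug range but under the 20 N limit, so I backed it off. Forces were read only at the end of each move, so brief peaks between readings were not seen.
- **Hanging:** I lowered it until the bow rested on the pin, let go, and moved the gripper about 12 cm clear. The last three pictures show the screwdriver and arm still to within about 1 mm, and the wrist force near zero.
- **Other things on the bench:** The tin cup, mallet and dock were where they started. The snips measured about 1 cm off along x in the depth data. Their outline in the picture was nearly unchanged, and the arm did not go near them. I did not re-measure the remaining items or the look-alikes.

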